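Fan coated coupons along the microscope tray

ROBOT

A 6-joint arm with a two-finger parallel gripper is mounted at the origin on the work surface. World frame = base frame: x ahead of the robot, y to its left, z up, the work surface at z = 0. Lengths are in m, angles in rad, forces in N, time in s.
With the tool pointing down it reaches from about 0.425 to 0.95 m from the base axis. Payload 3.5 kg.
Tool frame: the origin (TCP) lies midway between the tips of the shut fingers; the grasp point (between the pads) lies 19 mm behind it; z points along the fingers, y is the line along which they close (so a half turn about z gives the same grasp; the last joint's range is limited). The gripper opens to 85 mm and grips with 20 to 120 N. Pads are 22 mm wide; open, the fingers measure 114 mm over their backs; the gripper's body (76 mm by 85 mm) begins 54 mm behind the grasp point. The pads swing forward as they close: fully open they stand 13 mm farther back than shut.
Start: joints at [-1.491, 0.286, 1.577, -0, 1.279, -0.15], TCP at [0.154, -0.657, 0.231] pointing down, gripper open.
Joint ranges: [-2.77, 2.77], [-0.9, 2.22], [0.21, 2.48], [-1.53, 4.67], [0.24, 2.81], [-2.84, 2.84]. Speed limits (rad/s): [2.79, 2.79, 3.14, 3.14, 3.14, 3.14].

INTERFACE

Orientations are given as a 3x3 rotation matrix whose columns are the frame's x, y, z axes.
In Python, from station import ctrl, imaging gives the robot as it stands. The module is installed in compiled form; this text tells all that it offers.
- The arm moves only by the shell command python3 -m pendant 'ROWS' [OPENING] [FORCE]. ROWS is JSON, a list of rows, each a list of 4 numbers: the shift along the tool's x, y, z in mm, then the turn about the tool's z in rad. In form: [[tx, ty, tz, twist], ...]. A call has 1 to 12 rows; each row is the pose to reach, as a shift and turn from the pose commanded when the call began, along the tool's axes at that moment; what a row does not reach only later rows make up. A row lasts 1/8 s, in which the tool goes at most 62.5 mm and 10.7 degrees, less where a joint would pass 70% of its speed; a pose out of reach is approached as far as the arm can. A call with a gripper value outside its range is refused whole. OPENING is the closure, from -1 (fully open) to 1 (shut), set as the call begins (- or left out, the last holds). The fingers move at their own pace and stop on an object; FORCE is the grip in N (left out, the last holds). Time passes only in rows, so rows that repeat a pose let the fingers close. It gives the time, the measured TCP pose, the force, the opening and the grip force at its end, in the units of the state.
- ctrl.state(): the state, without advancing time (a new reading comes with each control period).
- imaging.capture(name): name is "scene" or "top" or "wrist"; returns a dict with "pixels" (400x640x3 uint8, red, green, blue), "intrinsics" (3x3 intrinsics, pixels), "extrinsics" (4x4, takes a point from camera to world coordinates). Camera axes: x right, y down, z forward; pixel columns grow to the right and rows downward; lengths in m; the calibration is good to about 2 mm. A picture is of the moment at which its call begins. There is no depth.
- ctrl.job_done(): hands the job in; it is judged then, once.
The state is a dict: "t": time; "joint_positions": joint angles; "qvel": joint speeds; "joint_torque": joint torques, N m; "tcp_pos": TCP position; "tcp_rot": TCP orientation; "force": force on the tool from outside, world axes, zero at the start; "wrist_torque": the same for the moment, N m; "gripper_width": finger opening in m; "gripper_force": force on a finger pad.
Only numpy, scipy, OpenCV 4.12 (cv2) and the standard library are available. Lean on these libraries where they do the work, as an engineer would, in place of code of your own. Each camera call takes 0.05 s, during which the arm holds its last target. There are 200 camera calls.

TASK

Shingle the gold and the bronze test coupon along the black tray for the microscope, continuing from the silver coupon that is fixed at one end of it: first the gold one, its end resting on the silver one, then the bronze one resting on the gold in the same way. Each should overlap the one before by roughly a third of its length, in line along the middle of the tray, with its other end down on the tray floor. Lay them down rather than drop them, let go, and leave the blue coupon where it is.

Things in the scene. Friction and masses are not known exactly. Their poses are not given: they have to be found in the camera images.
- tray: shallow black tray with bright metal lips, fixed to the table, 250 x 130 mm outside, floor top 5 mm above the table, lips 4 mm thick rising 4 mm above the floor. Origin under its centre at table height; x along its length, y across, z up. A silver coupon, 80 x 40 x 8 mm with two dark screw heads, is fixed flat on the floor on the centre line, spanning tray x from -120 to -40 mm, top 13 mm above the table. The fan grows from it towards tray +x.
- gold: gold-yellow coated coupon, first to be laid: flat rectangular plate 80 x 40 x 8 mm, 0.13 to 0.24 kg, lying loose and flat on the table; origin at the centre of its underside, x along its 80 mm length, y along its 40 mm width, z up; both ends and both faces are alike. (The round gold disc is not it.)
- bronze: copper-coloured (reddish brown) coated coupon, second to be laid: flat rectangular plate 80 x 40 x 8 mm, 0.13 to 0.24 kg, lying loose and flat on the table; origin at the centre of its underside, x along its 80 mm length, y along its 40 mm width, z up; both ends and both faces are alike
- blue: blue coated coupon, to be left alone: flat rectangular plate 80 x 40 x 8 mm, 0.13 to 0.24 kg, lying loose and flat on the table; origin at the centre of its underside, x along its 80 mm length, y along its 40 mm width, z up; both ends and both faces are alike
Things that resemble listed ones, but are neither listed nor needed, are in the scene too. What is shaped like the gold but purple or turquoise is not meant.

How it is judged:
On the way:
1. the gold coupon lies sloping from the silver one down to the tray floor, released, before the bronze one is laid (angle between the y axis of gold and the y axis of tray, either way round below 0.21 rad and angle between the z axis of gold and the z axis of tray, either way round between 0.06 and 0.27 rad and y of gold in the frame of tray between -0.016 and 0.016 m and z of gold in the frame of tray below 0.02 m and contact force between the fingers and gold below 0.1 N and linear speed of gold below 0.02 m/s and x of gold in the frame of tray between -0.039 and -0.007 m), for 0.2 s.
At the end, for the whole second after the job is handed in: Gold's centre 41 to 73 mm beyond silver's along the tray, bronze's 41 to 73 mm beyond gold's; both within 16 mm of the centre line, turned under 12 degrees, sloping 3.5 to 15 degrees (one end on the coupon before, the other on the floor), released and at rest (all of step 1 and angle between the y axis of bronze and the y axis of tray, either way round below 0.21 rad and angle between the z axis of bronze and the z axis of tray, either way round between 0.06 and 0.27 rad and y of bronze in the frame of tray between -0.016 and 0.016 m and z of bronze in the frame of tray below 0.02 m and contact force between the fingers and bronze below 0.1 N and linear speed of bronze below 0.02 m/s and x of bronze in the frame of tray above 0.005 m and horizontal distance between bronze and gold between 0.041 and 0.073 m); the robot touches nothing.
It fails at once if the blue coupon is moved by more than 20 mm (distance of blue from where it was at the start of the episode above 0.02 m).
It fails at once if the gold coupon is dropped or thrown (falls freely by more than about 25 mm) (linear speed of gold above 0.7 m/s and contact force between the fingers and gold below 0.05 N).
It fails at once if the bronze coupon is dropped or thrown (falls freely by more than about 25 mm) (linear speed of bronze above 0.7 m/s and contact force between the fingers and bronze below 0.05 N).
It also fails if it takes over 51 s, if anything falls off the work surface, if the arm or the gripper's body presses on something with over 40 N, if the wrist force passes 120 N, or if a joint passes its speed limit or range.

## Working session

There is one attempt and no reset: what is moved stays moved. The work goes in short steps, Python scripts to look and compute and a shell command to move; the robot and the scene stay as the last step left them, time stands still between calls to the robot, and variables do not carry over. Pictures are saved under pics/ and viewed, at most 10 in all, crops included, and the job is handed in when it is done.

```bash
mkdir -p pics; python3 - <<'E'
from station import ctrl, imaging
import cv2, numpy as np
s=ctrl.state(); print(s)
for n in("scene","top"):
    c=imaging.capture(n); cv2.imwrite(f"pics/{n}0.png",c["pixels"][:,:,::-1]); np.savez(f"{n}0.npz",**c)
    print(n,c["intrinsics"].round(1).tolist(),c["extrinsics"].round(3).tolist())
E
```

```text
{'t': 0.0, 'joint_positions': array([-1.49098271e+00,  2.87191933e-01,  1.57818199e+00, -1.14122772e-05,
        1.27861785e+00, -1.49969850e-01]), 'qvel': array([-8.84575748e-05,  1.28933544e-03,  1.06683337e-04, -1.20970311e-03,
        1.34815136e-04, -7.93984371e-07]), 'joint_torque': array([-8.18011922e-04, -4.05986881e+01, -2.92623317e+01, -1.87219302e-04,
        5.87225964e-03, -6.59439777e-06]), 'tcp_pos': array([ 0.15373491, -0.65657782,  0.22992697]), 'tcp_rot': array([[ 9.73715020e-01,  2.27769663e-01, -2.02172572e-04],
       [ 2.27769487e-01, -9.73712147e-01,  2.39060548e-03],
       [ 3.47649513e-04, -2.37381720e-03, -9.99997122e-01]]), 'force': array([ 0.14948384, -0.14904432, -0.18936694]), 'wrist_torque': array([ 0.00573831,  0.00934132, -0.03908245]), 'gripper_force': 0.0, 'gripper_width': 0.08530033578500962}
scene [[406.9, 0.0, 321.5], [0.0, 406.9, 202.0], [0.0, 0.0, 1.0]] [[0.692, 0.61, -0.386, 0.914], [0.722, -0.577, 0.382, -0.37], [0.01, -0.543, -0.84, 0.719], [0.0, 0.0, 0.0, 1.0]]
top [[446.1, 0.0, 326.7], [0.0, 446.1, 202.6], [0.0, 0.0, 1.0]] [[-0.024, -0.996, 0.082, 0.511], [-1.0, 0.024, -0.002, -0.035], [-0.0, -0.082, -0.997, 0.906], [0.0, 0.0, 0.0, 1.0]]
```

View pics/top0.png

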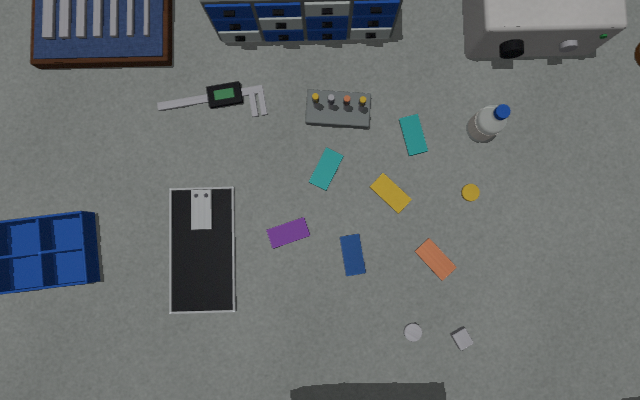

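View pics/scene0.png

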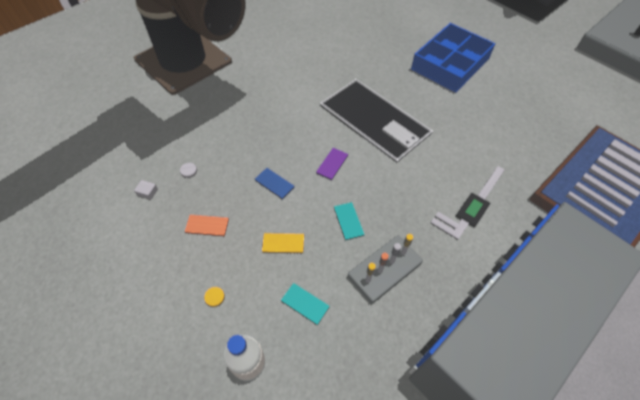

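The top view shows the tray at about (202,250) with the silver coupon at its upper end (201,210), so tray +x points down in the image. Gold is at (391,193), bronze at (435,258) and blue at (353,255). The scene view agrees.

```bash
cat > h.py <<'E'
import numpy as np, cv2
def ray(c,uv,z):
    K,E=c["intrinsics"],c["extrinsics"]
    p=cv2.undistortPoints(np.float64(uv).reshape(-1,1,2),K,None).reshape(-1,2)
    d=np.c_[p,np.ones(len(p))]@E[:3,:3].T
    return E[:3,3]+d*((z-E[2,3])/d[:,2])[:,None]
def mask(c,h0,h1,s0=120,v0=60):
    h=cv2.cvtColor(c["pixels"],cv2.COLOR_RGB2HSV); return cv2.inRange(h,(h0,s0,v0),(h1,255,255))
def rect(c,m,z,amin=100,L=None):
    out=[]
    for k in cv2.findContours(m,0,1)[0]:
        if cv2.contourArea(k)<amin: continue
        P=ray(c,k.reshape(-1,2),z)[:,:2].astype(np.float32)*1000
        (x,y),(w,h),a=cv2.minAreaRect(P)
        if w<h: w,h,a=h,w,a+90
        out.append((round(x,1),round(y,1),round(w,1),round(h,1),round((a+90)%180-90,1)))
    return out
E
python3 - <<'E'
from h import *
for n in("top0","scene0"):
    c=dict(np.load(n+".npz"))
    print(n,"gold",rect(c,mask(c,20,30),.008),"bronze",rect(c,mask(c,3,17),.008),"blue",rect(c,mask(c,100,118),.008))
    g=cv2.cvtColor(c["pixels"],cv2.COLOR_RGB2GRAY)
    m=cv2.inRange(g,0,50); print("dark",rect(c,m,.005,1500))
c=dict(np.load("top0.npz"))
p=c["pixels"]; 
m=cv2.inRange(cv2.cvtColor(p,cv2.COLOR_RGB2GRAY),150,255); m[:,:174]=0;m[:,231:]=0;m[:190]=0;m[240:]=0
print("silver",rect(c,m,.013))
E
```

```text
top0 gold [(600.0, -327.7, 34.6, 32.6, 88.6), (602.4, -165.4, 79.3, 40.2, 45.4)] bronze [(467.4, -249.9, 78.6, 39.1, 41.5), (955.1, 430.0, 283.7, 136.2, 88.6)] blue [(480.3, -85.3, 79.1, 39.0, 8.1), (501.4, 524.9, 198.9, 146.3, -84.3), (764.5, -399.8, 31.8, 30.8, -3.1), (939.1, 46.4, 83.6, 23.7, 88.6), (952.1, -43.6, 87.9, 49.8, 88.6), (980.2, 155.6, 110.2, 58.9, -89.6), (993.9, 58.0, 96.1, 31.5, -89.6), (980.0, -148.1, 98.9, 58.8, 88.6), (963.3, 431.0, 264.8, 126.0, 89.9)]
dark [(501.4, 524.4, 194.8, 144.7, -84.3), (498.1, 217.2, 241.3, 118.9, 0.3), (970.2, 7.5, 418.8, 89.3, 88.6), (949.9, 425.6, 293.8, 142.6, -89.7)]
scene0 gold [(600.4, -327.1, 34.9, 32.3, -36.3), (604.2, -166.5, 79.3, 40.3, 44.5)] bronze [(469.2, -251.3, 77.8, 38.9, 41.1), (-490.8, -203.0, 176.1, 165.6, -20.7)] blue [(696.3, -349.7, 29.3, 27.9, 46.4), (930.4, -87.6, 128.0, 7.9, 89.9), (930.7, 200.1, 212.7, 7.6, 90.0), (482.4, -86.3, 75.7, 35.8, 8.2), (486.6, 544.0, 241.6, 159.1, -83.8)]
dark [(-119.0, 49.7, 360.2, 135.7, -20.0)]
silver [(578.3, 216.6, 78.3, 37.1, 1.6)]
```

```bash
python3 -m pendant '[[550,-375,0,-0.555],[550,-375,0,-0.555],[550,-375,0,-0.555],[550,-375,0,-0.555],[550,-375,0,-0.555],[550,-375,0,-0.555],[550,-375,0,-0.555],[550,-375,0,-0.555],[550,-375,60,-0.555],[550,-375,100,-0.555],[550,-375,100,-0.555],[550,-375,100,-0.555]]' -1
python3 - <<'E'
from h import *
from station import ctrl,imaging
c=imaging.capture("wrist"); np.savez("w1.npz",**c); cv2.imwrite("pics/w1.png",c["pixels"][:,:,::-1])
print(rect(c,mask(c,20,30),.008,800)); s=ctrl.state(); print(s["tcp_pos"],s["joint_positions"].round(2),s["tcp_rot"].round(3).tolist())
E
```

```text
t: 1.6
tcp_pos: [0.6027, -0.1631, 0.1265]
tcp_rot: [[0.705, 0.709, -0.007], [0.71, -0.705, 0.004], [-0.003, -0.008, -1.0]]
force: [-0.3, -0.4, -0.1]
gripper_width: 0.0855
gripper_force: 0.0
[(603.9, -165.5, 80.1, 39.9, 45.0)]
[ 0.60323876 -0.16431378  0.12799425] [-0.43  0.28  1.78  0.    1.08  0.35] [[0.705, 0.709, -0.005], [0.709, -0.705, 0.002], [-0.002, -0.005, -1.0]]
```

View pics/w1.png

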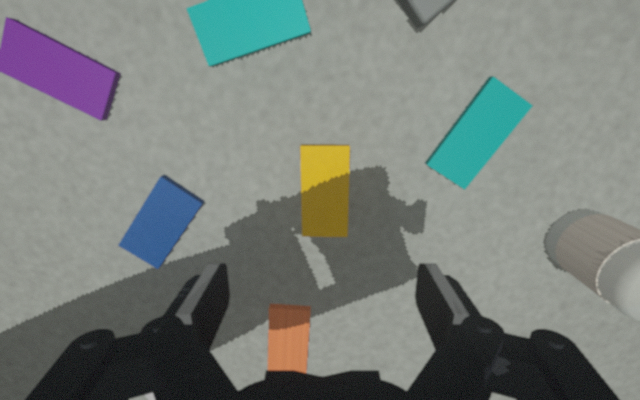

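The wrist view shows gold at (325,190), centred between the fingers and aligned with them. Descending.

```bash
python3 -m pendant '[[0,-1,60,0],[0,-1,100,0],[0,-1,118,0],[0,-1,126,0],[0,-1,126,0],[0,-1,126,0]]' -0.3; python3 -c "
from station import ctrl;s=ctrl.state();print(s['tcp_pos'],s['force'],s['gripper_width'])"
```

```text
t: 2.4
tcp_pos: [0.6046, -0.1669, 0.0074]
tcp_rot: [[0.708, 0.707, 0.003], [0.707, -0.708, -0.001], [0.001, 0.003, -1.0]]
force: [0.2, 0.1, 1.2]
gripper_width: 0.0557
gripper_force: 0.0
[ 0.604562   -0.16686722  0.00738027] [0.21839813 0.09303641 1.15998625] 0.05569400509760502
```

```bash
python3 -m pendant '[[0,0,3,0],[0,0,5,0],[0,0,5,0]]'; python3 -m pendant '[[0,0,0,0],[0,0,0,0],[0,0,0,0],[0,0,0,0],[0,0,0,0]]' 1 50;
```

```text
t: 2.78
tcp_pos: [0.603, -0.166, 0.0001]
tcp_rot: [[0.707, 0.707, -0.0], [0.707, -0.707, 0.0], [-0.0, -0.0, -1.0]]
force: [-0.8, 0.6, 0.6]
gripper_width: 0.0553
gripper_force: 0.0
t: 3.4
tcp_pos: [0.6035, -0.1662, 0.0006]
tcp_rot: [[0.708, 0.707, 0.001], [0.707, -0.708, -0.0], [0.0, 0.001, -1.0]]
force: [0.9, -0.6, 1.7]
gripper_width: 0.038
gripper_force: 50.7
```

```bash
python3 -m pendant '[[0,0,-50,0],[0,0,-100,0],[212,-330,-100,0.785],[212,-330,-100,0.785],[212,-330,-100,0.785],[212,-330,-100,0.785],[212,-330,-100,0.785],[212,-330,-100,0.785],[212,-330,-100,0.785],[212,-330,-50,0.785],[212,-330,-50,0.785],[212,-330,-50,0.785]]'
python3 - <<'E'
from h import *
from station import ctrl,imaging
s=ctrl.state(); print(s["tcp_pos"],s["gripper_width"],s["tcp_rot"].round(3).tolist())
c=imaging.capture("wrist"); cv2.imwrite("pics/w2.png",c["pixels"][:,:,::-1])
print(rect(c,mask(c,20,30),s["tcp_pos"][2]+.008,800))
t=imaging.capture("top");print(rect(t,mask(t,20,30),s["tcp_pos"][2]+.008,300))
E
```

```text
t: 4.9
tcp_pos: [0.52, 0.2169, 0.0505]
tcp_rot: [[1.0, -0.001, -0.0], [-0.001, -1.0, -0.0], [-0.0, 0.0, -1.0]]
force: [0.1, 0.1, -1.8]
gripper_width: 0.0383
gripper_force: 51.2
[0.52001158 0.21693333 0.05050759] 0.038284192959866015 [[1.0, -0.001, -0.0], [-0.001, -1.0, -0.0], [-0.0, 0.0, -1.0]]
[(522.0, 216.6, 83.1, 41.3, -0.1)]
[]
```

View pics/w2.png

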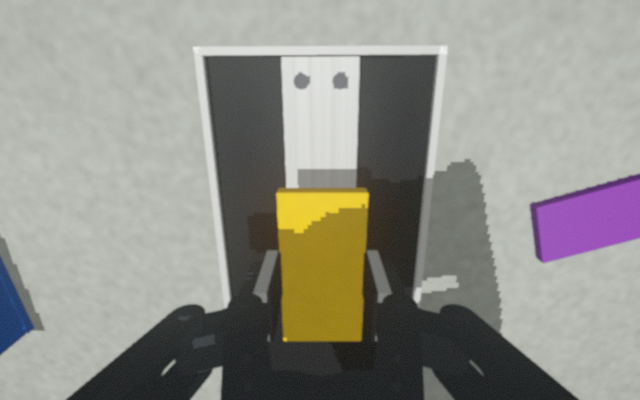

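The wrist view shows gold held level at (322,265), in line with the silver coupon (320,120). Lowering with a light grip so it pivots down.

```bash
python3 -m pendant '[[0,0,25,0],[0,0,34,0],[0,0,37,0],[0,0,37,0]]' - 20; python3 -m pendant '[[0,0,1,0],[0,0,2,0],[0,0,3,0],[0,0,4,0],[0,0,4,0]]'; python3 -m pendant '[[0,0,0,0],[0,0,0,0],[0,0,0,0],[0,0,0,0]]' -0.3; python3 -m pendant '[[0,0,-10,0],[0,0,-40,0],[0,0,-100,0],[0,0,-100,0],[0,0,-100,0]]'
python3 - <<'E'
from h import *
from station import ctrl,imaging
s=ctrl.state(); print(s["tcp_pos"],s["gripper_width"],s["force"])
c=imaging.capture("wrist"); cv2.imwrite("pics/w3.png",c["pixels"][:,:,::-1])
print(rect(c,mask(c,20,30),.017,800))
E
```

```text
t: 5.5
tcp_pos: [0.5206, 0.2172, 0.0141]
tcp_rot: [[1.0, -0.0, 0.001], [-0.0, -1.0, 0.0], [0.001, -0.0, -1.0]]
force: [0.5, 0.3, -0.5]
gripper_width: 0.0381
gripper_force: 51.2
t: 6.12
tcp_pos: [0.5207, 0.2174, 0.0128]
tcp_rot: [[1.0, 0.0, -0.0], [0.0, -1.0, -0.001], [-0.0, 0.001, -1.0]]
force: [-8.8, -3.4, 16.2]
gripper_width: 0.0377
gripper_force: 53.1
t: 6.62
tcp_pos: [0.5199, 0.2171, 0.009]
tcp_rot: [[1.0, -0.0, -0.0], [-0.0, -1.0, -0.0], [-0.0, 0.0, -1.0]]
force: [1.3, 0.8, 0.2]
gripper_width: 0.0556
gripper_force: 0.0
t: 7.25
tcp_pos: [0.52, 0.2172, 0.1099]
tcp_rot: [[1.0, -0.0, 0.001], [-0.0, -1.0, 0.0], [0.001, -0.0, -1.0]]
force: [0.9, 0.2, -0.9]
gripper_width: 0.0557
gripper_force: 0.0
[0.52002437 0.21724887 0.10991714] 0.05571287351654848 [ 0.87337081  0.24485036 -0.91548751]
[(521.5, 216.9, 77.5, 42.8, -0.0)]
```

View pics/w3.png

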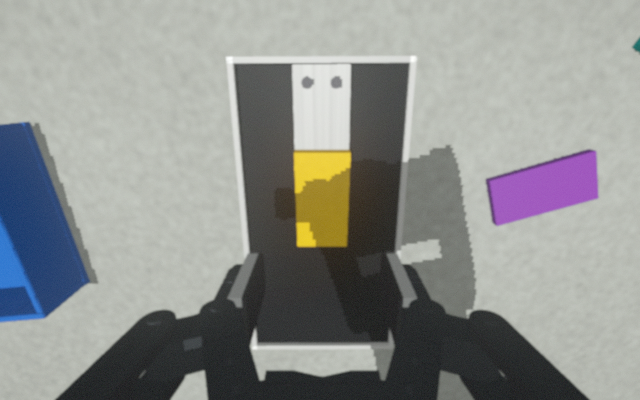

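Gold lies at (322,200) under the silver's end, on the centre line and released (tray x ≈ -23 mm). Now bronze.

```bash
python3 -m pendant '[[-52,468,0,-0.72],[-52,468,0,-0.72],[-52,468,0,-0.72],[-52,468,0,-0.72],[-52,468,0,-0.72],[-52,468,0,-0.72],[-52,468,0,-0.72],[-52,468,0,-0.72],[-52,468,0,-0.72],[-52,468,0,-0.72],[-52,468,0,-0.72]]'
python3 - <<'E'
from h import *
from station import ctrl,imaging
c=imaging.capture("wrist"); s=ctrl.state(); print(s["tcp_pos"],s["tcp_rot"].round(3).tolist())
print(rect(c,mask(c,3,17),.008,800))
E
```

```text
t: 8.68
tcp_pos: [0.4676, -0.249, 0.1084]
tcp_rot: [[0.751, 0.661, -0.002], [0.661, -0.751, 0.002], [-0.0, -0.002, -1.0]]
force: [0.4, -0.1, -0.4]
gripper_width: 0.0552
gripper_force: 0.0
[ 0.46778793 -0.24908981  0.10866113] [[0.751, 0.661, -0.001], [0.661, -0.751, 0.001], [-0.0, -0.002, -1.0]]
[(468.6, -250.6, 79.7, 39.2, 40.9)]
```

```bash
python3 -m pendant '[[0,1.5,50,0],[0,1.5,90,0],[0,1.5,104,0],[0,1.5,108.5,0],[0,1.5,108.5,0],[0,1.5,108.5,0],[0,1.5,108.5,0]]'; python3 -m pendant '[[0,0,0,0],[0,0,0,0],[0,0,0,0],[0,0,0,0],[0,0,0,0]]' 1 40
```

```text
t: 9.6
tcp_pos: [0.4696, -0.2525, 0.002]
tcp_rot: [[0.752, 0.659, 0.002], [0.659, -0.752, -0.001], [0.0, 0.002, -1.0]]
force: [-1.2, -0.1, 0.0]
gripper_width: 0.0553
gripper_force: 0.0
t: 10.22
tcp_pos: [0.4693, -0.2523, 0.0017]
tcp_rot: [[0.752, 0.659, 0.001], [0.659, -0.752, -0.0], [0.0, 0.001, -1.0]]
force: [-1.3, 1.4, 6.5]
gripper_width: 0.0385
gripper_force: 40.8
```

```bash
python3 -m pendant '[[0,0,-50,0],[0,0,-100,0],[305,-356,-100,0.72],[305,-356,-100,0.72],[305,-356,-100,0.72],[305,-356,-100,0.72],[305,-356,-100,0.72],[305,-356,-100,0.72],[305,-356,-100,0.72],[305,-356,-100,0.72],[305,-356,-100,0.72],[305,-356,-50,0.72]]'
python3 -m pendant '[[0,0,0,0],[0,0,0,0]]'
python3 - <<'E'
from h import *
from station import ctrl,imaging
c=imaging.capture("wrist"); s=ctrl.state(); print(s["tcp_pos"],s["gripper_width"],s["tcp_rot"].round(3).tolist())
cv2.imwrite("pics/w4.png",c["pixels"][:,:,::-1])
print(rect(c,mask(c,3,17),s["tcp_pos"][2]+.006,800),rect(c,mask(c,20,30),.017,300))
E
```

```text
t: 11.72
tcp_pos: [0.4674, 0.218, 0.0539]
tcp_rot: [[1.0, 0.002, 0.01], [0.001, -1.0, 0.002], [0.01, -0.002, -1.0]]
force: [1.0, -0.6, -1.8]
gripper_width: 0.0383
gripper_force: 41.4
t: 11.98
tcp_pos: [0.4639, 0.2161, 0.0513]
tcp_rot: [[1.0, -0.001, 0.0], [-0.001, -1.0, -0.0], [0.0, 0.0, -1.0]]
force: [-0.1, -0.4, -1.7]
gripper_width: 0.0381
gripper_force: 41.4
[0.46471627 0.21639268 0.052192  ] 0.03826692540064454 [[1.0, -0.001, 0.002], [-0.001, -1.0, 0.0], [0.002, -0.0, -1.0]]
[(470.6, 214.8, 90.7, 48.6, -0.1)] [(527.9, 216.7, 67.5, 42.6, 0.6)]
```

View pics/w4.png

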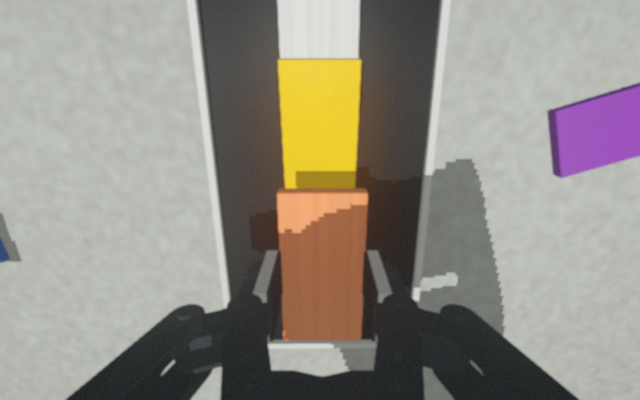

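Bronze is held level at (322,265), in line behind gold (320,125). Laying it down the same way.

```bash
python3 -m pendant '[[0,0,22,0],[0,0,30,0],[0,0,33,0],[0,0,33,0]]' 1 20; python3 -m pendant '[[0,0,1,0],[0,0,2,0],[0,0,3,0],[0,0,4,0],[0,0,4,0]]'; python3 -m pendant '[[0,0,0,0],[0,0,0,0],[0,0,0,0],[0,0,0,0]]' -0.3; python3 -m pendant '[[0,0,-10,0],[0,0,-40,0],[0,0,-100,0],[0,0,-100,0],[0,0,-100,0],[-45,0,-140,0],[-45,0,-140,0],[-45,0,-140,0]]'
python3 - <<'E'
from h import *
from station import ctrl,imaging
s=ctrl.state(); print(s["tcp_pos"],s["gripper_width"],s["force"])
c=imaging.capture("wrist"); cv2.imwrite("pics/w5.png",c["pixels"][:,:,::-1])
t=imaging.capture("scene"); cv2.imwrite("pics/s5.png",cv2.resize(t["pixels"][60:180,300:460,::-1],None,fx=4,fy=4))
for k in(c,t): print(rect(k,mask(k,3,17),.018,100)[:3],rect(k,mask(k,20,30),.017,100),rect(k,mask(k,100,118),.008,100)[-3:])
E
```

```text
t: 12.52
tcp_pos: [0.464, 0.2169, 0.0185]
tcp_rot: [[1.0, -0.0, 0.001], [-0.0, -1.0, 0.0], [0.001, -0.0, -1.0]]
force: [-0.4, 0.2, -1.6]
gripper_width: 0.0382
gripper_force: 41.4
t: 13.15
tcp_pos: [0.464, 0.2171, 0.0149]
tcp_rot: [[1.0, 0.0, 0.0], [0.0, -1.0, 0.0], [0.0, -0.0, -1.0]]
force: [-3.5, -1.1, 7.0]
gripper_width: 0.0386
gripper_force: 42.4
t: 13.65
tcp_pos: [0.4635, 0.2168, 0.0137]
tcp_rot: [[1.0, -0.0, -0.0], [-0.0, -1.0, -0.0], [-0.0, 0.0, -1.0]]
force: [0.6, 0.3, 0.1]
gripper_width: 0.0555
gripper_force: 0.0
t: 14.65
tcp_pos: [0.418, 0.2166, 0.1525]
tcp_rot: [[1.0, -0.0, -0.002], [-0.0, -1.0, -0.001], [-0.002, 0.001, -1.0]]
force: [-0.5, -0.1, 0.5]
gripper_width: 0.0554
gripper_force: 0.0
[0.41795063 0.2166253  0.15250147] 0.05538203489176938 [-0.53639037 -0.07755076  0.45548343]
[(464.9, 216.4, 79.4, 42.6, -0.0)] [(533.8, 216.8, 56.8, 42.7, -0.0)] [(496.8, 468.6, 134.7, 88.2, 4.6)]
[(467.0, 215.8, 76.9, 48.3, 2.4), (-471.5, -206.5, 173.6, 160.9, -20.7)] [(604.4, -327.6, 34.4, 31.8, -36.3), (532.4, 217.3, 57.8, 49.0, 6.2)] [(930.6, 200.1, 212.7, 7.8, 90.0), (482.4, -86.3, 75.7, 35.8, 8.2), (486.7, 544.0, 241.6, 159.5, -83.7)]
```

View pics/w5.png

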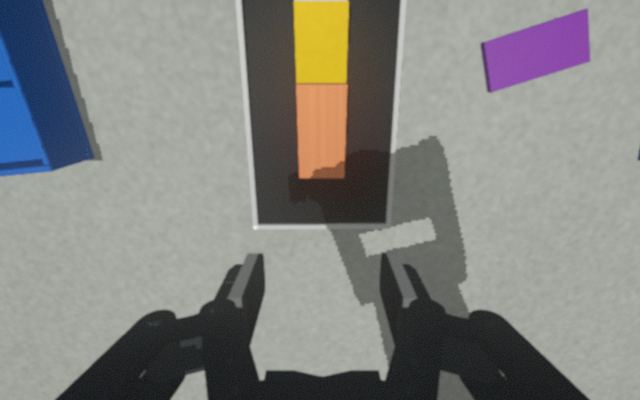

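View pics/s5.png

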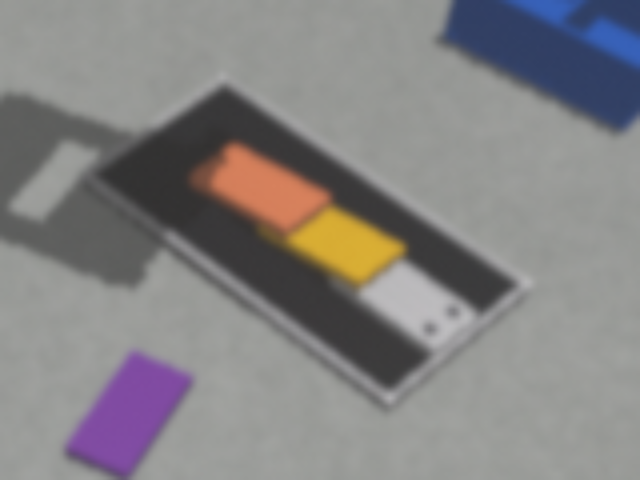

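Wrist view: bronze (322,130) lies in line behind gold (321,42), both on the centre line. The scene crop shows the chain silver, gold, bronze sloping as wanted. Blue is still at (482,-86) mm, unmoved, and the bronze–gold spacing is about 57 mm.

```bash
python3 -c "
from station import ctrl;print(ctrl.job_done())"
```

```text
the job is handed in; nothing more can be done
None
```

I laid the gold coupon on the silver one and the bronze on the gold, each overlapping by about 23 mm along the tray's centre line; both are released, the blue coupon has not moved, and the job is handed in (no verdict was returned).

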